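Prop the blue cutter tin's lid ajar on its stay

TASK

The freshly washed blue cutter tin has to air with its lid ajar. Flip up the stay on its side until it leans against its stop, then tip the lid forward so that it comes down and rests propped on the stay. Leave the cream tin as it is, lid thrown back and stay folded.

Things in the scene. Friction and masses are not known exactly. Their poses are not given: they have to be found in the camera images.
- blue_tin: The task's tin: blue enamelled pastry-cutter tin, an open box fixed to the counter, 200 (x) by 180 (y) by 90 mm high, walls 4 mm. Origin: centre of its underside; x points from its front to its hinge side, z up. Lid hinged along the top of the +x wall, folding stay outside the -y wall. In the left or right place, yaw within 0.25 rad.
- blue_lid (a joint): Blue tin's lid angle, rad: 0 shut, 1.57 upright, 1.80 leaning back on its stop (start: within 0.1 of it). Axis along tin y through tin (100, 0, 92) mm, in the lid's underside. Plate 205 mm long, 6 thick, 0.25 kg, tin y -128 to +90: overhangs the stay. Soft-close: tipped in front of upright it sinks by itself, softly, in 2 to 4 s; behind upright it falls back. On the raised stay it rests at about 0.46.
- blue_tab (a point): Middle of the steel pull tab on the free edge of the blue lid, 60 mm wide along tin y, 6 mm thick, 20 mm long. The point lies 213 mm from the hinge axis; the tab ends 10 mm beyond it, about 310 mm above the counter at the start, and can be straddled or pinched from above there.
- blue_stay (a joint): Blue tin's stay angle, rad: 0 folded level towards the hinge side (start), 1.57 upright, 1.75 at its stop, leaning past upright to the front, where its weight and the lid's keep it; let go before upright it falls back. Steel bar 100 mm long, 50 g, no spring, outside the -y wall; axis along tin y through tin (-75, -104, 80) mm; the free end swings up and to the front.
- blue_pin (a point): Where to grip the blue stay: red round cross-pin at its free end, 12 mm thick, level along tin y from -108 to -170 mm, a black rubber ball (18 mm thick) on its root, to -126, that bears the lid. This point lies on its axis at tin y = -142 mm, 100 mm from the stay's axis; folded it is at tin (25, -142, 80) mm. Gripped across, the pin turns between the jaws as it swings up.
- cream_tin: Bystander, to be left as it is: cream enamelled pastry-cutter tin, an open box fixed to the counter, 200 (x) by 180 (y) by 90 mm high, walls 4 mm. Origin: centre of its underside; x points from its front to its hinge side, z up. Lid hinged along the top of the +x wall, folding stay outside the -y wall. In the left or right place, yaw within 0.25 rad. Same lid and stay as the blue tin.
- cream_lid (a joint): Angle of the cream tin's lid, same meaning; at or near 1.80 at the start and to stay so.
- cream_stay (a joint): Angle of the cream tin's stay, same meaning; folded (0) at the start and to stay so.

How it is judged:
On the way:
1. the blue tin's stay is up at its stop while its lid is still thrown back (value of joint blue_stay above 1.6 rad and value of joint blue_lid above 1.3 rad), for 0.2 s.
At the end, for the whole second after the job is handed in: The blue tin's stay is up at its stop (above 1.6 rad), its lid rests still on it (0.36 to 0.54 rad), and the cream tin's lid is still thrown back (above 1.6 rad) with its stay folded (below 0.2 rad) (value of joint each of blue_stay, cream_lid above 1.6 rad and value of joint blue_lid between 0.36 and 0.54 rad and velocity of joint blue_lid between -0.05 and 0.05 rad/s and value of joint cream_stay below 0.2 rad); the robot touches nothing.
It fails at once if the cream tin's lid is tipped forward (value of joint cream_lid below 1.5 rad).
It fails at once if the cream tin's stay is lifted (value of joint cream_stay above 0.3 rad).
It also fails if it takes over 48 s, if anything falls off the work surface, if the arm or the gripper's body presses on something with over 40 N, if the wrist force passes 120 N, or if a joint passes its speed limit or range.

ROBOT

A 7-joint arm with a two-finger parallel gripper is mounted at the origin on the work surface. World frame = base frame: x ahead of the robot, y to its left, z up, the work surface at z = 0. Lengths are in m, angles in rad, forces in N, time in s.
With the tool pointing down it reaches from about 0.4 to 0.85 m from the base axis. Payload 4.5 kg.
Tool frame: the origin (TCP) lies midway between the tips of the shut fingers; the grasp point (between the pads) lies 19 mm behind it; z points along the fingers, y is the direction in which the jaws open and shut (so a half turn about z gives the same grasp; the last joint's range is limited). The gripper opens to 88 mm and grips with 3 to 60 N. Pads are 18 mm wide; open, the fingers measure 123 mm over their backs; the gripper's body (75 mm by 187 mm) begins 45 mm behind the grasp point.
Start: joints at [1.255, 0.689, -0.195, 1.565, 0.157, 0.902, -0.215], TCP at [0.214, -0.587, 0.239] pointing down, gripper open.
Joint ranges: [-3.01, 3.01], [-0.46, 2.08], [-1.47, 1.51], [0.13, 2.56], [-1, 4.14], [0.04, 2.09], [-2.66, 2.66]. Speed limits (rad/s): [2.57, 2.57, 3.14, 3.14, 3.14, 3.14, 3.14].

INTERFACE

Orientations are given as a unit quaternion [x, y, z, w].
In Python, from plant import get_state, snapshot, finish_job, regions_of gives the robot as it stands.
- The arm moves only by the tool send_rows, never from a script. Its argument "series" is a list of rows, each an object of numbers: "grip": the opening, from 0 (shut) to 1 (fully open); "dx", "dy", "dz": the shift along the tool's x, y, z in mm; "turn": the turn about the tool's z in rad. A call has 1 to 20 rows; each row shifts and turns the commanded pose from where the row before left it, along the tool's axes as they then stand; what a row does not reach is not made up. A row lasts 1/10 s, in which the tool goes at most 50 mm and 8.59 degrees, less where a joint would pass 70% of its speed; a pose out of reach is approached as far as the arm can. A call is refused whole if a number of a shift passes 50 or a number of a turn 0.15, either way. A call with a gripper value outside its range is refused whole. The fingers move at their own pace and stop on an object; "force" is the grip in N (left out, the last holds). Time passes only in rows, so rows that do not move let the fingers close. It gives the time, the measured TCP pose, the force and the opening at its end, in the units of the state.
- get_state(): the state, without advancing time (a new reading comes with each control period).
- snapshot(name): name is "scene" or "top"; returns a dict with "img" (480x640x3 uint8, red, green, blue), "depth" (480x640 float32, m along the optical axis (not along the pixel's ray), 0 where there is no reading), "fov_y" (degrees; the focal length in pixels is half the picture's height over the tangent of half this angle, whatever the lens; pixels are square), "cx", "cy" (the principal point, pixels), "k1" (the pictures are not rectified: a ray, as slopes to the right and down, at radius r is drawn at 1 + k1 r^2 times it, then the intrinsics apply), "R" (3x3) and "t" (3): a world point X has camera coordinates R X + t. Camera axes: x right, y down, z forward; pixel columns grow to the right and rows downward; lengths in m; the calibration is good to about 2 mm. A picture is of the moment at which its call begins.
- finish_job(): hands the job in, once; it reports no verdict.
Trained networks look in a picture, given as the dict that the camera call returned (one of the last four; its "shot" number tells which), for a name from the list of things; names that differ only in an ending like _2 or _b are one class to them, and where a whole thing is asked for, a point or a joint stands for the part that bears it (a point fixed in the world has none). Each returns a list of dicts, best first, with "score" (0 to 1); they miss things now and then, are a little off and sometimes report something else, mostly with a low value. They report only what shows in the picture. A call takes as long as a camera call.
- regions_of(picture, target): "pixels" (480x640 bool, what is visible of it) and "extent" ([left, top, right, bottom] in pixels, round what is visible of it).
The state is a dict: "clock": time; "q": joint angles; "qd": joint speeds; "joint_torque": joint torques, N m; "tool_pos": TCP position; "eef_rot": TCP orientation; "contact_force": force on the tool from outside, world axes, zero at the start; "moment": the same for the moment, N m; "opening": opening from 0.0 (shut) to 1.0 (fully open).
Only numpy, scipy, OpenCV 4.12 (cv2) and the standard library are available. Lean on these libraries where they do the work, as an engineer would, in place of code of your own. Each camera call takes 0.05 s, during which the arm holds its last target.

## Working session

There is one attempt and no reset: what is moved stays moved. The work goes in short steps, Python scripts to look and compute and a tool call to move; the robot and the scene stay as the last step left them, time stands still between calls to the robot, and variables do not carry over. Pictures are saved under pics/ and viewed, and the job is handed in when it is done.

Besides the shell and the picture viewer there is one more tool, called after "Call:" by a JSON object that holds its "op" and its "data". send_rows: Moves the arm, as the interface text tells. Its arguments: {"type":"object","properties":{"series":{"type":"array","items":{"type":"object","properties":{"grip":{"type":"number"},"dx":{"type":"number"},"dy":{"type":"number"},"dz":{"type":"number"},"turn":{"type":"number"}}}},"force":{"type":"number"}},"required":["series"]}

```bash
mkdir -p pics; ls
cat > h.py <<'E'
import numpy as np, cv2
from plant import get_state, snapshot, finish_job, regions_of
def K(p):
    f=240/np.tan(np.radians(p['fov_y'])/2); return f
def unproj(p,u,v,d):
    f=K(p); k=np.array([[f,0,p['cx']],[0,f,p['cy']],[0,0,1.]])
    pts=np.stack([u,v],-1).astype(float).reshape(-1,1,2)
    n=cv2.undistortPoints(pts,k,np.array([p['k1'],0,0,0.])).reshape(-1,2)
    c=np.c_[n*np.asarray(d).reshape(-1,1),np.asarray(d).reshape(-1,1)]
    return (c-p['t'])@p['R']
def proj(p,X):
    X=np.atleast_2d(X); c=X@np.array(p['R']).T+p['t']; n=c[:,:2]/c[:,2:]
    n=n*(1+p['k1']*(n**2).sum(1,keepdims=True)); return n*K(p)+[p['cx'],p['cy']]
def cloud(p,mask):
    v,u=np.nonzero(mask&(p['depth']>0)); return unproj(p,u,v,p['depth'][v,u])
E
python3 - <<'E'
from h import *
print(get_state())
for n in ['scene','top']:
    p=snapshot(n); cv2.imwrite(f'pics/{n}0.png',p['img'][:,:,::-1])
    print(n,p['fov_y'],p['k1'],(-np.array(p['R']).T@p['t']).round(3))
    for t in ['blue_tin','blue_lid','blue_tab','blue_stay','blue_pin','cream_tin','cream_stay']:
        for r in regions_of(p,t)[:2]:
            X=cloud(p,r['pixels'])
            print(t,round(r['score'],2),np.round(r['extent']),len(X),np.median(X,0).round(3) if len(X) else'', X.min(0).round(3) if len(X) else '',X.max(0).round(3) if len(X) else '')
E
```

```text
pics
{'clock': 0.0, 'q': array([ 1.25481737,  0.69001579, -0.19452548,  1.56635099,  0.15728493,
        0.90248683, -0.21509296]), 'qd': array([-0.00054408,  0.00057911, -0.00082372, -0.00014034, -0.00032885,
        0.00078023,  0.00111414]), 'joint_torque': array([ 6.62927941e-04, -5.27572417e+01, -1.26711611e+00, -1.53430349e+01,
       -5.27630048e-02,  6.77433360e-03,  1.59090405e-04]), 'tool_pos': array([ 0.21392555, -0.58656836,  0.23788862]), 'eef_rot': array([ 9.84737355e-01,  1.74044442e-01, -2.17692218e-04, -9.09367737e-04]), 'contact_force': array([ 0.20858321,  1.0079262 , -0.24636647]), 'moment': array([-0.0233681 ,  0.02415714,  0.02233564]), 'opening': 1.001844105691791}
scene 49.09928282588968 -0.05178981593748013 [ 0.872 -0.319  0.74 ]
blue_tin 0.59 [130. 185. 339. 352.] 20964 [ 0.557 -0.211  0.097] [ 0.278 -0.355 -0.003] [ 0.622 -0.023  0.31 ]
blue_lid 0.75 [132. 233. 340. 335.] 10856 [ 0.581 -0.236  0.226] [ 0.376 -0.354 -0.004] [ 0.622 -0.016  0.31 ]
blue_tab 0.69 [131. 231. 340. 335.] 10536 [ 0.582 -0.236  0.228] [ 0.432 -0.341  0.003] [ 0.622 -0.101  0.31 ]
bl
[... 671 characters left out ...]
 0.526 -0.394 -0.003] [ 0.693 -0.121  0.31 ]
blue_lid 0.72 [347. 118. 548. 218.] 12399 [ 0.575 -0.23   0.217] [ 0.526 -0.442 -0.005] [ 0.708 -0.121  0.31 ]
blue_lid 0.28 [447. 264. 500. 335.] 558 [ 0.439 -0.291  0.084] [ 0.351 -0.374 -0.003] [ 0.459 -0.27   0.089]
blue_tab 0.65 [350. 116. 551. 221.] 12440 [ 0.575 -0.23   0.217] [ 0.525 -0.465 -0.005] [ 0.708 -0.121  0.31 ]
blue_stay 0.56 [444. 267. 504. 337.] 618 [ 0.439 -0.292  0.084] [ 0.343 -0.385 -0.005] [ 0.465 -0.268  0.089]
blue_pin 0.64 [448. 263. 500. 334.] 422 [ 0.439 -0.291  0.084] [ 0.352 -0.353  0.073] [ 0.459 -0.271  0.089]
cream_tin 0.63 [ 36. 108. 271. 325.] 30877 [0.542 0.168 0.078] [ 0.348 -0.002 -0.007] [0.715 0.406 0.311]
```

View pics/scene0.png

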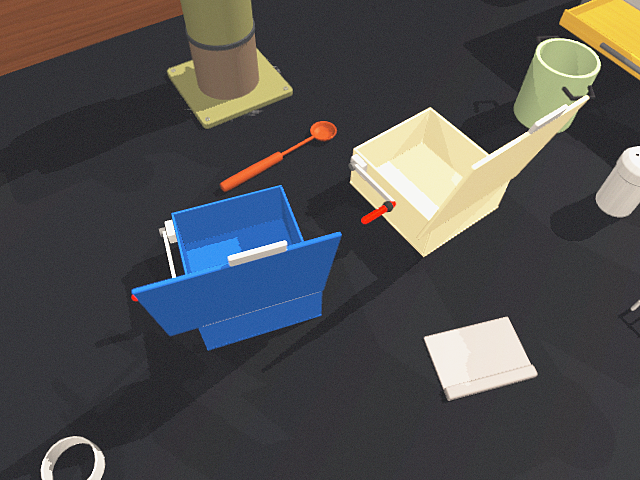

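View pics/top0.png

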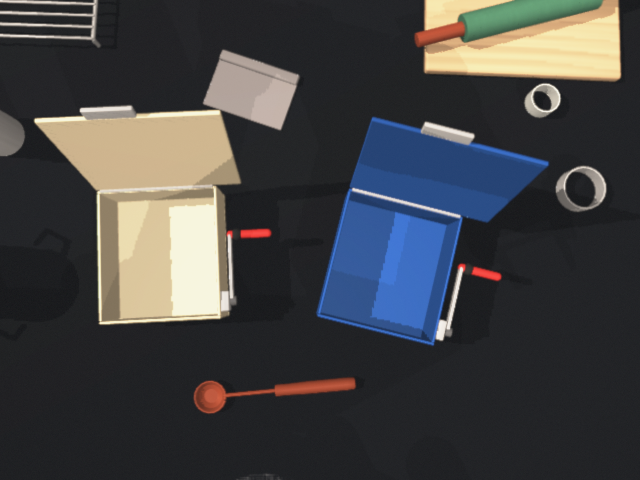

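Run:
```python
from h import *
p=snapshot('top'); r=regions_of(p,'blue_tin')[0]
hsv=cv2.cvtColor(p['img'],cv2.COLOR_RGB2HSV)
H,S,V=[hsv[...,i].astype(int) for i in range(3)]
blue=(abs(H-110)<15)&(S>120)&cv2.dilate(r['pixels'].astype(np.uint8),np.ones((9,9))).astype(bool)
X=cloud(p,blue); R=X[(abs(X[:,2]-.09)<.004)]
(c,s,a)=cv2.minAreaRect((R[:,:2]*1000).astype(np.float32)); print(len(R),c,s,a)
red=((H<6)|(H>174))&(S>150)&(V>80)
n,l,st,ce=cv2.connectedComponentsWithStats(red.astype(np.uint8))
for i in range(1,n):
    if st[i,4]>60:
        P=cloud(p,l==i); m=np.median(P,0); q=P[abs(P[:,2]-m[2])<.015]
        u,sv,vt=np.linalg.svd(q[:,:2]-q[:,:2].mean(0),full_matrices=False); t=(q[:,:2]-q[:,:2].mean(0))@vt[0]
        print(st[i],len(q),q.mean(0).round(4),np.sort(q[:,2])[-5:].round(3),vt[0].round(3),np.degrees(np.arctan2(*vt[0][::-1])),t.min().round(4),t.max().round(4))
# pose from rect
T=X[X[:,2]>.28]; print('lid top',T.mean(0).round(4),T[:,2].max())
# lid plane
L=X[(X[:,2]>.12)]; cc=L.mean(0); n=np.linalg.svd(L-cc,full_matrices=False)[2][2]; print('lid n',n.round(3),cc.round(3),'yaw',np.degrees(np.arctan2(n[1],n[0])))
for yaw in [np.radians(a),np.radians(a-90),np.radians(a+90)]:
    Rm=np.array([[np.cos(yaw),-np.sin(yaw)],[np.sin(yaw),np.cos(yaw)]]);print(np.degrees(yaw),'pin pred',np.array(c)/1000+Rm@[.025,-.142])
np.savez('f.npz')
tab=(S<60)&(V>120); v,u=np.nonzero(tab); m=(v>115)&(v<150)&(u>415)&(u<480)
M=np.zeros_like(tab);M[v[m],u[m]]=1; P=cloud(p,M);P=P[P[:,2]>.28];print('tab',len(P),P.mean(0),P.min(0),P.max(0))
```

```text
1014 (450.44757080078125, -203.29916381835938) (215.99964904785156, 202.0424346923828) 77.44123077392578
[240 228  32  11 271] 235 [0.4973 0.0214 0.0836] [0.087 0.087 0.088 0.088 0.089] [ 0.083 -0.997] -85.25795162103181 -0.0227 0.0232
[471 266  31  15 264] 225 [ 0.4456 -0.3332  0.0836] [0.087 0.087 0.087 0.088 0.089] [-0.212 -0.977] -102.25072552168251 -0.0229 0.0242
lid top [ 0.5907 -0.2408  0.2869] 0.29303164073261456
lid n [-0.95   0.214  0.226] [ 0.576 -0.232  0.217] yaw 167.31680051962456
77.44123077392578 pin pred [ 0.59448603 -0.20977393]
-12.558769226074219 pin pred [ 0.4439728  -0.34733762]
167.44123077392578 pin pred [ 0.45692234 -0.05926071]
tab 604 [ 0.59928181 -0.21763806  0.30184654] [ 0.59016602 -0.24811541  0.28983766] [ 0.61144102 -0.18880354  0.31068695]
```

Call:
{"op": "send_rows", "data": {"series": [{"turn":-0.147,"grip":0.5},{"turn":-0.147},{"turn":-0.147},{"turn":-0.147},{"turn":-0.147},{"turn":-0.147},{"turn":0}], "force": 12}}

```text
schema error: expected keys grip, dx, dy, dz, turn
```

```bash
cat >> h.py <<'E'
from scipy.spatial.transform import Rotation as Ro
YAW=np.radians(-12.5); C=np.array([.4535,-.1840,0])
RT=Ro.from_euler('z',YAW).as_matrix()
def tin(x,y,z): return C+RT@(np.array([x,y,z])/1000)
def to(*targets):
    s=get_state(); R=Ro.from_quat(s['eef_rot']).as_matrix(); q=s['tool_pos']
    print('t',round(s['clock'],2),'tcp',q.round(4),'tin',(RT.T@(q-C)*1000).round(1),'jaw ang',np.degrees(np.arctan2(R[1,1],R[0,1])).round(2),'zax',R[:,2].round(3),'F',np.round(s['contact_force'],1),'open',round(s['opening'],3))
    for w in targets:
        print('d mm',(R.T@(w-q)*1000).round(1),'->',np.round(w,4)); q=w
E
python3 -c "
from h import *
t=np.array([.4437,-.342,.2])
to(t,np.array([.4437,-.342,.067]))"
```

```text
t 0.9 tcp [ 0.2142 -0.5872  0.2388] tin [-146.4 -445.4  238.8] jaw ang -69.96 zax [ 0. -0. -1.] F [-0.5  0.3 -0. ] open 1.0
d mm [ 299.6 -151.7   38.7] -> [ 0.4437 -0.342   0.2   ]
d mm [  0.  -0. 133.] -> [ 0.4437 -0.342   0.067 ]
```

Call:
{"op": "send_rows", "data": {"series": [{"dx":0,"dy":0,"dz":0,"turn":-0.147,"grip":0.5},{"dx":0,"dy":0,"dz":0,"turn":-0.147,"grip":0.5},{"dx":0,"dy":0,"dz":0,"turn":-0.147,"grip":0.5},{"dx":0,"dy":0,"dz":0,"turn":-0.147,"grip":0.5},{"dx":0,"dy":0,"dz":0,"turn":-0.147,"grip":0.5},{"dx":0,"dy":0,"dz":0,"turn":-0.147,"grip":0.5},{"dx":0,"dy":0,"dz":0,"turn":0,"grip":0.5}], "force": 12}}

```text
clock: 1.6
tool_pos: [0.2139, -0.5872, 0.2386]
eef_rot: [0.816, 0.578, 0.0, -0.0]
contact_force: [0.1, -0.4, 0.3]
opening: 0.503
```

```bash
python3 -c "
from h import *
t=np.array([.4437,-.342,.2])
to(t,np.array([.4437,-.342,.067]))"
```

```text
t 1.6 tcp [ 0.2139 -0.5872  0.2386] tin [-146.6 -445.5  238.6] jaw ang -19.42 zax [ 0.  0. -1.] F [ 0.1 -0.4  0.3] open 0.503
d mm [307.6 135.2  38.8] -> [ 0.4437 -0.342   0.2   ]
d mm [-1.00e-01 -0.00e+00  1.33e+02] -> [ 0.4437 -0.342   0.067 ]
```

Call:
{"op": "send_rows", "data": {"series": [{"dx":31,"dy":13.5,"dz":4,"turn":0,"grip":0.5},{"dx":31,"dy":13.5,"dz":4,"turn":0,"grip":0.5},{"dx":31,"dy":13.5,"dz":4,"turn":0,"grip":0.5},{"dx":31,"dy":13.5,"dz":4,"turn":0,"grip":0.5},{"dx":31,"dy":13.5,"dz":4,"turn":0,"grip":0.5},{"dx":31,"dy":13.5,"dz":4,"turn":0,"grip":0.5},{"dx":31,"dy":13.5,"dz":4,"turn":0,"grip":0.5},{"dx":31,"dy":13.5,"dz":4,"turn":0,"grip":0.5},{"dx":31,"dy":13.5,"dz":4,"turn":0,"grip":0.5},{"dx":28.5,"dy":13.5,"dz":3,"turn":0,"grip":0.5},{"dx":0,"dy":0,"dz":0,"turn":0,"grip":0.5},{"dx":0,"dy":0,"dz":0,"turn":0,"grip":0.5}]}}

```text
clock: 2.8
tool_pos: [0.4442, -0.3417, 0.1998]
eef_rot: [0.817, 0.577, -0.0, 0.0]
contact_force: [0.2, -0.9, 0.4]
opening: 0.499
```

```bash
python3 -c "
from h import *
to(np.array([.4437,-.342,.1]),np.array([.4437,-.342,.067]))
for n in ['scene','top']:
    p=snapshot(n); cv2.imwrite(f'pics/{n}1.png',p['img'][:,:,::-1])"
```

```text
t 2.8 tcp [ 0.4442 -0.3417  0.1998] tin [  25.  -156.   199.8] jaw ang -19.48 zax [-0. -0. -1.] F [ 0.2 -0.9  0.4] open 0.499
d mm [-0.4 -0.3 99.8] -> [ 0.4437 -0.342   0.1   ]
d mm [ 0.  0. 33.] -> [ 0.4437 -0.342   0.067 ]
```

View pics/scene1.png

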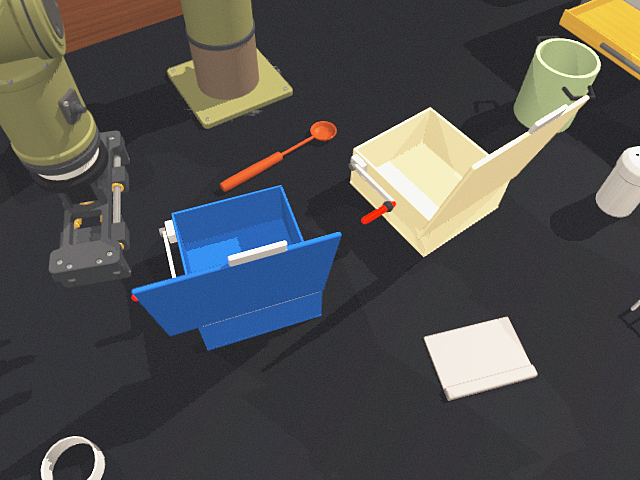

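View pics/top1.png

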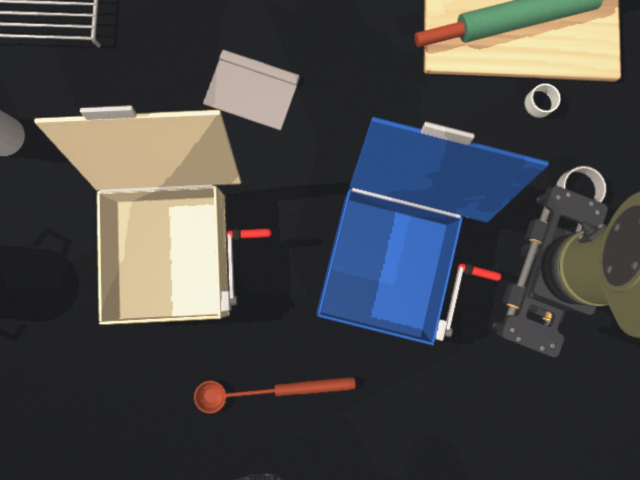

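Call:
{"op": "send_rows", "data": {"series": [{"dx":-2.5,"dy":0,"dz":20,"turn":0,"grip":0.5},{"dx":0,"dy":0,"dz":20,"turn":0,"grip":0.5},{"dx":0,"dy":0,"dz":20,"turn":0,"grip":0.5},{"dx":0,"dy":0,"dz":20,"turn":0,"grip":0.5},{"dx":0,"dy":0,"dz":0,"turn":0,"grip":0.5}]}}

```text
clock: 3.4
tool_pos: [0.4402, -0.3451, 0.1177]
eef_rot: [0.817, 0.576, -0.001, -0.002]
contact_force: [-0.9, -0.5, 1.1]
opening: 0.504
```

```bash
python3 -c "
from h import *
to(np.array([.4437,-.344,.067]))
for n in ['scene','top']:
    p=snapshot(n); cv2.imwrite(f'pics/{n}2.png',p['img'][:,:,::-1])
s=get_state()['tool_pos']; print(proj(p,s),p['cx'],p['cy'])"
```

```text
t 3.4 tcp [ 0.4402 -0.3451  0.1177] tin [  21.9 -160.1  117.7] jaw ang -19.62 zax [-0.005  0.002 -1.   ] F [-0.9 -0.5  1.1] open 0.504
d mm [ 2.2  3.1 50.7] -> [ 0.4437 -0.344   0.067 ]
[[502.14101107 274.98769845]] 321.56844344662767 235.87358765062217
```

View pics/top2.png

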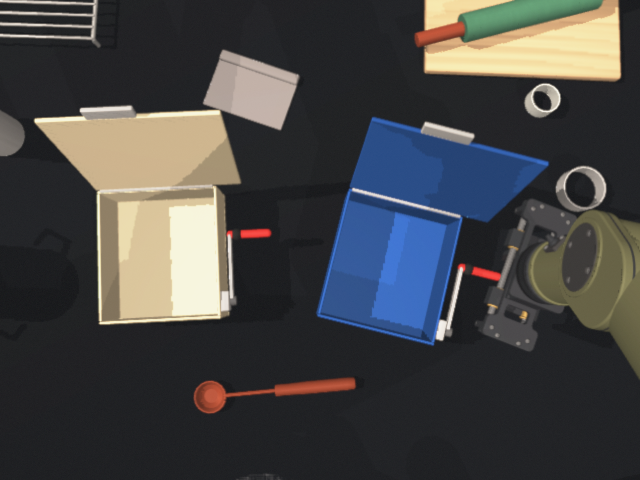

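View pics/scene2.png

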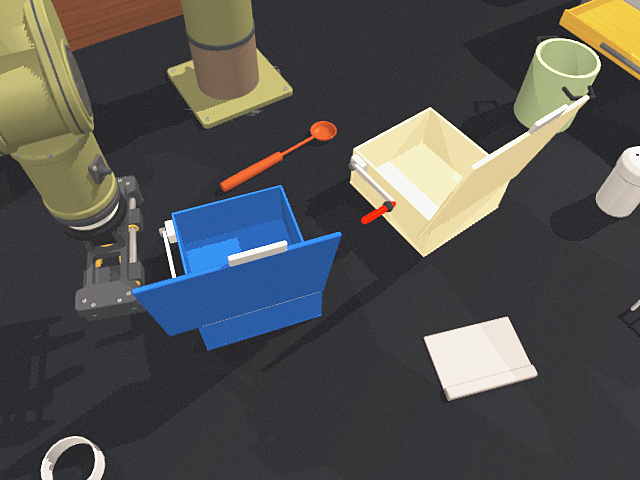

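Call:
{"op": "send_rows", "data": {"series": [{"dx":0,"dy":0,"dz":0,"turn":0,"grip":0.5},{"dx":0,"dy":0,"dz":0,"turn":0,"grip":0.5}]}}

```text
clock: 3.7
tool_pos: [0.4434, -0.3451, 0.1208]
eef_rot: [0.816, 0.577, 0.0, 0.001]
contact_force: [-0.5, 0.2, -0.4]
opening: 0.5
```

```bash
python3 -c "
from h import *
to(np.array([.4437,-.344,.067]))
print(get_state()['moment'])"
```

```text
t 3.7 tcp [ 0.4434 -0.3451  0.1208] tin [  25.  -159.4  120.8] jaw ang -19.47 zax [ 0.002 -0.001 -1.   ] F [-0.5  0.2 -0.4] open 0.5
d mm [ 1.1 -0.2 53.8] -> [ 0.4437 -0.344   0.067 ]
[-0.00742647 -0.03976416 -0.02026789]
```

Just settling. Descend the rest more gently, then close.

Call:
{"op": "send_rows", "data": {"series": [{"dx":0.5,"dy":0,"dz":10,"turn":0,"grip":0.5},{"dx":0,"dy":0,"dz":10,"turn":0,"grip":0.5},{"dx":0,"dy":0,"dz":10,"turn":0,"grip":0.5},{"dx":0,"dy":0,"dz":10,"turn":0,"grip":0.5},{"dx":0,"dy":0,"dz":8,"turn":0,"grip":0.5},{"dx":0,"dy":0,"dz":4,"turn":0,"grip":0.5},{"dx":0,"dy":0,"dz":0,"turn":0,"grip":0.5},{"dx":0,"dy":0,"dz":0,"turn":0,"grip":0.5}]}}

```text
clock: 4.5
tool_pos: [0.4433, -0.344, 0.0678]
eef_rot: [0.816, 0.578, 0.0, 0.0]
contact_force: [0.2, 0.1, -0.7]
opening: 0.502
```

```bash
python3 -c "
from h import *
to(np.array([.4437,-.344,.067]))
p=snapshot('top'); cv2.imwrite('pics/top3.png',cv2.resize(p['img'][180:380,380:640,::-1],None,fx=3,fy=3))"
```

```text
t 4.5 tcp [ 0.4433 -0.344   0.0678] tin [  24.7 -158.4   67.8] jaw ang -19.42 zax [ 0. -0. -1.] F [ 0.2  0.1 -0.7] open 0.502
d mm [0.1 0.4 0.8] -> [ 0.4437 -0.344   0.067 ]
```

View pics/top3.png

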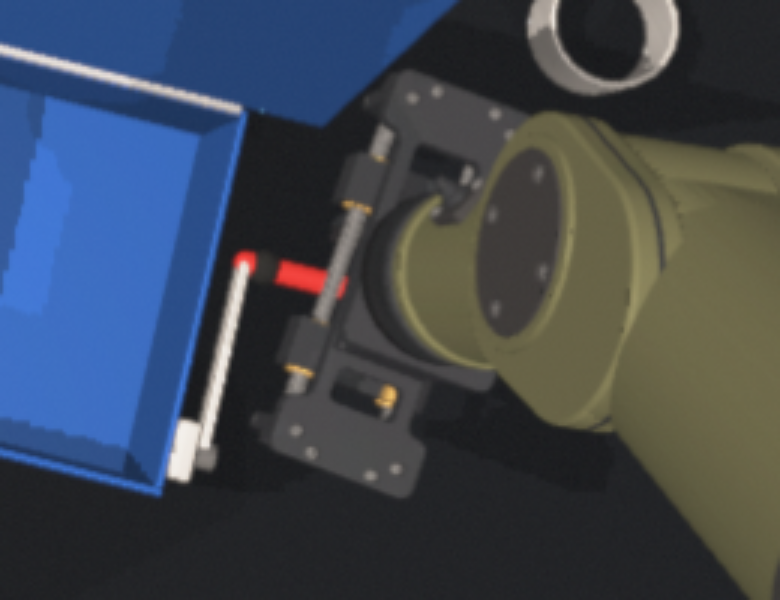

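Call:
{"op": "send_rows", "data": {"series": [{"dx":0,"dy":0,"dz":0,"turn":0,"grip":0},{"dx":0,"dy":0,"dz":0,"turn":0,"grip":0},{"dx":0,"dy":0,"dz":0,"turn":0,"grip":0},{"dx":0,"dy":0,"dz":0,"turn":0,"grip":0},{"dx":0,"dy":0,"dz":0,"turn":0,"grip":0},{"dx":0,"dy":0,"dz":0,"turn":0,"grip":0}], "force": 15}}

```text
clock: 5.15
tool_pos: [0.4434, -0.344, 0.0679]
eef_rot: [0.816, 0.578, 0.0, 0.0]
contact_force: [-0.0, 1.1, 1.3]
opening: 0.139
```

```bash
python3 -c "
import numpy as np
a=np.linspace(0,1.75,15);x=100*np.cos(a);z=100*np.sin(a)
for i in range(14):
  d=x[i]-x[i+1]; print(round(-.1205*d,1),round(-.9927*d,1),round(-(z[i+1]-z[i]),1))"
```

```text
-0.1 -0.8 -12.5
-0.3 -2.3 -12.3
-0.5 -3.8 -11.9
-0.6 -5.3 -11.3
-0.8 -6.6 -10.6
-1.0 -7.9 -9.7
-1.1 -9.0 -8.6
-1.2 -10.0 -7.4
-1.3 -10.8 -6.1
-1.4 -11.5 -4.7
-1.5 -12.0 -3.2
-1.5 -12.3 -1.7
-1.5 -12.4 -0.1
-1.5 -12.3 1.5
```

Call:
{"op": "send_rows", "data": {"series": [{"dx":-0.1,"dy":-0.8,"dz":-12.5,"turn":0,"grip":0},{"dx":-0.3,"dy":-2.3,"dz":-12.3,"turn":0,"grip":0},{"dx":-0.5,"dy":-3.8,"dz":-11.9,"turn":0,"grip":0},{"dx":-0.6,"dy":-5.3,"dz":-11.3,"turn":0,"grip":0},{"dx":-0.8,"dy":-6.6,"dz":-10.6,"turn":0,"grip":0},{"dx":0,"dy":0,"dz":0,"turn":0,"grip":0}]}}

```text
clock: 5.75
tool_pos: [0.4239, -0.3397, 0.128]
eef_rot: [0.816, 0.578, 0.0, 0.0]
contact_force: [2.4, 0.0, -1.1]
opening: 0.136
```

```bash
python3 -c "
from h import *
to()
p=snapshot('top'); cv2.imwrite('pics/top4.png',cv2.resize(p['img'][180:380,380:640,::-1],None,fx=3,fy=3))"
```

```text
t 5.75 tcp [ 0.4239 -0.3397  0.128 ] tin [   4.9 -158.4  128. ] jaw ang -19.44 zax [ 0.001 -0.001 -1.   ] F [ 2.4  0.  -1.1] open 0.136
```

View pics/top4.png

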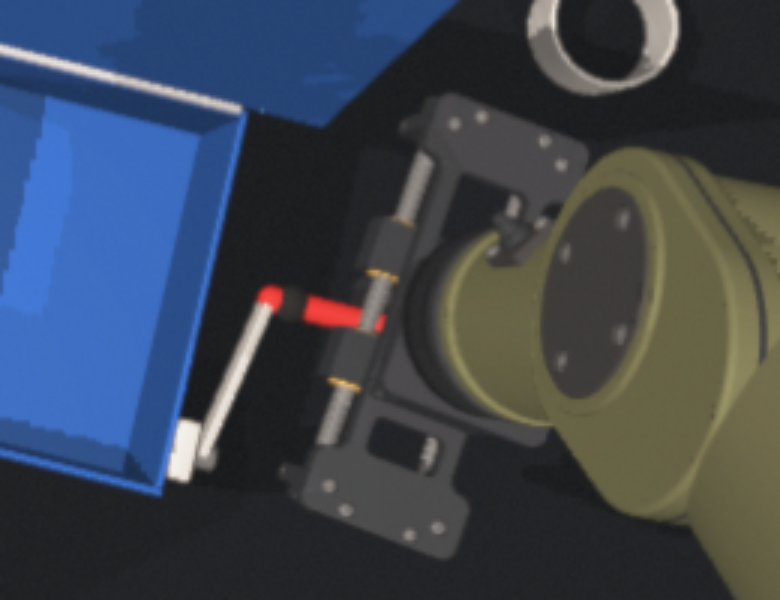

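The stay is rising with the gripper, with low forces. I'll continue the arc.

Call:
{"op": "send_rows", "data": {"series": [{"dx":-1.0,"dy":-7.9,"dz":-9.7,"turn":0,"grip":0},{"dx":-1.1,"dy":-9,"dz":-8.6,"turn":0,"grip":0},{"dx":-1.2,"dy":-10,"dz":-7.4,"turn":0,"grip":0},{"dx":-1.3,"dy":-10.8,"dz":-6.1,"turn":0,"grip":0},{"dx":-1.4,"dy":-11.5,"dz":-4.7,"turn":0,"grip":0},{"dx":-1.5,"dy":-12,"dz":-3.2,"turn":0,"grip":0},{"dx":-1.5,"dy":-12.3,"dz":-1.7,"turn":0,"grip":0},{"dx":-1.5,"dy":-12.4,"dz":-0.1,"turn":0,"grip":0},{"dx":-1.4,"dy":-11,"dz":1.5,"turn":0,"grip":0},{"dx":0,"dy":0,"dz":0,"turn":0,"grip":0},{"dx":0,"dy":0,"dz":0,"turn":0,"grip":0},{"dx":0,"dy":0,"dz":0,"turn":0,"grip":0}]}}

```text
clock: 7.0
tool_pos: [0.3286, -0.3187, 0.1665]
eef_rot: [0.816, 0.578, -0.001, -0.0]
contact_force: [-0.5, 1.4, 8.1]
opening: 0.139
```

```bash
python3 -c "
from h import *
to(tin(-93,-158,166))
p=snapshot('top'); cv2.imwrite('pics/top5.png',cv2.resize(p['img'][180:380,380:640,::-1],None,fx=3,fy=3))
p=snapshot('scene'); cv2.imwrite('pics/scene5.png',p['img'][:,:,::-1])"
```

```text
t 7.0 tcp [ 0.3286 -0.3187  0.1665] tin [ -92.8 -158.6  166.5] jaw ang -19.43 zax [-0.002  0.    -1.   ] F [-0.5  1.4  8.1] open 0.139
d mm [ 0.5 -0.3  0.5] -> [ 0.3285 -0.3181  0.166 ]
```

View pics/top5.png

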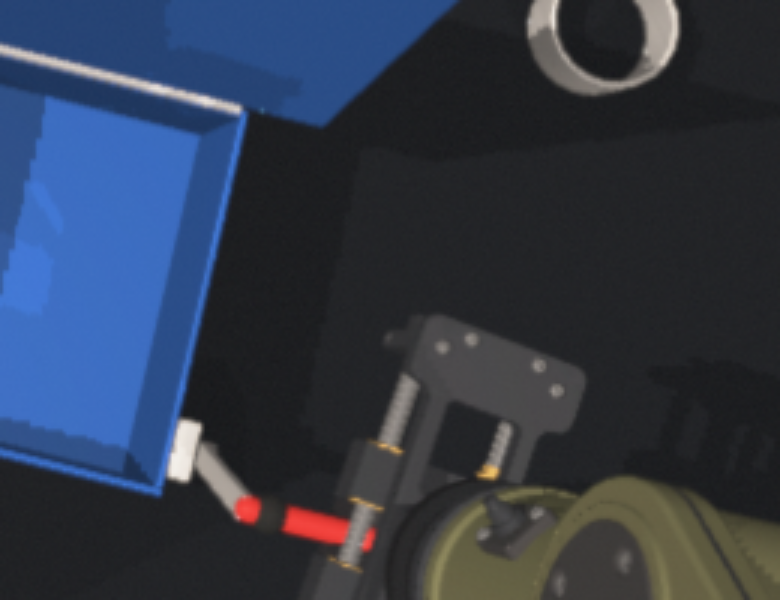

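View pics/scene5.png

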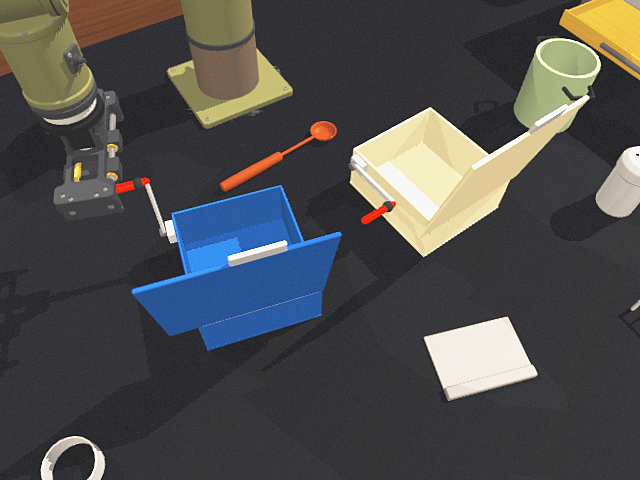

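Call:
{"op": "send_rows", "data": {"series": [{"dx":0,"dy":0,"dz":0,"turn":0,"grip":0.5},{"dx":0,"dy":0,"dz":0,"turn":0,"grip":0.5},{"dx":0,"dy":0,"dz":0,"turn":0,"grip":0.5},{"dx":0,"dy":0,"dz":0,"turn":0,"grip":0.5},{"dx":0,"dy":0,"dz":-15,"turn":0,"grip":0.5},{"dx":0,"dy":0,"dz":-30,"turn":0,"grip":0.5},{"dx":0,"dy":0,"dz":-50,"turn":0,"grip":0.5},{"dx":0,"dy":0,"dz":-50,"turn":0,"grip":0},{"dx":0,"dy":0,"dz":-50,"turn":0,"grip":0},{"dx":0,"dy":0,"dz":-20,"turn":0,"grip":0},{"dx":0,"dy":0,"dz":0,"turn":-0.12,"grip":0},{"dx":0,"dy":0,"dz":0,"turn":0,"grip":0}]}}

```text
clock: 8.3
tool_pos: [0.3291, -0.3189, 0.3818]
eef_rot: [0.78, 0.626, -0.0, 0.0]
contact_force: [-0.2, -0.6, -1.0]
opening: 0.069
```

```bash
python3 -c "
from h import *
to(tin(190,0,380),tin(190,0,275))
p=snapshot('scene'); cv2.imwrite('pics/scene6.png',p['img'][:,:,::-1])"
```

```text
t 8.3 tcp [ 0.3291 -0.3189  0.3818] tin [ -92.2 -158.6  381.8] jaw ang -12.54 zax [ 0.001 -0.001 -1.   ] F [-0.2 -0.6 -1. ] open 0.069
d mm [158.8 282.1   1.9] -> [ 0.639  -0.2251  0.38  ]
d mm [ 1.00e-01 -1.00e-01  1.05e+02] -> [ 0.639  -0.2251  0.275 ]
```

View pics/scene6.png

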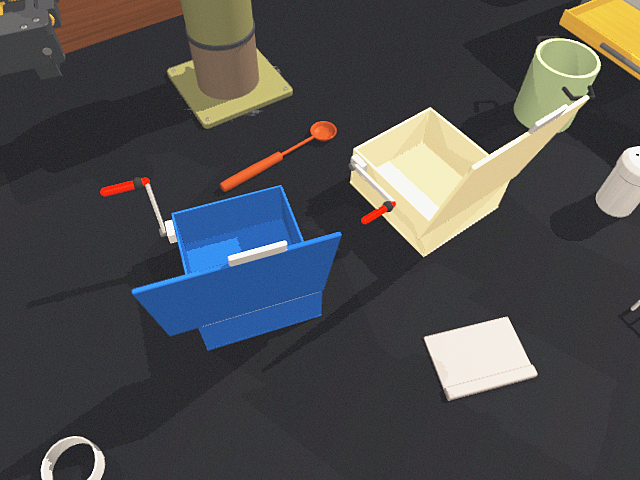

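Call:
{"op": "send_rows", "data": {"series": [{"dx":16,"dy":28,"dz":0,"turn":0,"grip":0},{"dx":16,"dy":28,"dz":0,"turn":0,"grip":0},{"dx":16,"dy":28,"dz":0,"turn":0,"grip":0},{"dx":16,"dy":28,"dz":0,"turn":0,"grip":0},{"dx":16,"dy":28,"dz":0,"turn":0,"grip":0},{"dx":16,"dy":28,"dz":0,"turn":0,"grip":0},{"dx":16,"dy":28,"dz":0,"turn":0,"grip":0},{"dx":16,"dy":28,"dz":0,"turn":0,"grip":0},{"dx":16,"dy":28,"dz":0,"turn":0,"grip":0},{"dx":15,"dy":30,"dz":0,"turn":0,"grip":0},{"dx":0,"dy":0,"dz":0,"turn":0,"grip":0},{"dx":0,"dy":0,"dz":20,"turn":0,"grip":0},{"dx":0,"dy":0,"dz":20,"turn":0,"grip":0},{"dx":0,"dy":0,"dz":0,"turn":0,"grip":0},{"dx":0,"dy":0,"dz":0,"turn":0,"grip":0}]}}

```text
clock: 9.85
tool_pos: [0.6383, -0.2254, 0.341]
eef_rot: [0.781, 0.625, -0.001, -0.0]
contact_force: [-0.5, -0.4, 0.2]
opening: 0.005
```

```bash
python3 -c "
from h import *
to(tin(190,0,275))
for n in ['scene','top']:
    p=snapshot(n); cv2.imwrite(f'pics/{n}7.png',p['img'][:,:,::-1])"
```

```text
t 9.85 tcp [ 0.6383 -0.2254  0.341 ] tin [189.4  -0.4 341. ] jaw ang -12.63 zax [-0.002 -0.    -1.   ] F [-0.5 -0.4  0.2] open 0.005
d mm [ 0.4  0.7 66. ] -> [ 0.639  -0.2251  0.275 ]
```

View pics/scene7.png

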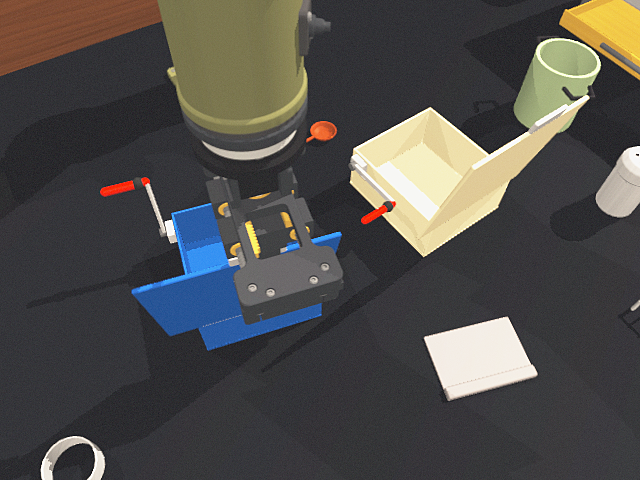

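View pics/top7.png

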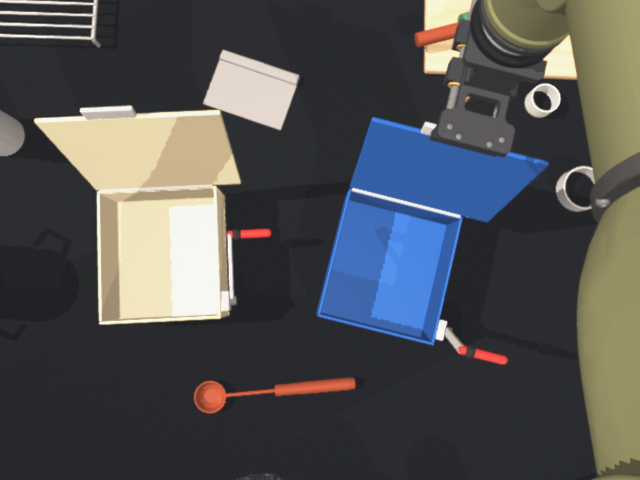

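Call:
{"op": "send_rows", "data": {"series": [{"dx":0,"dy":0,"dz":20,"turn":0,"grip":0},{"dx":0,"dy":0,"dz":20,"turn":0,"grip":0},{"dx":0,"dy":0,"dz":16,"turn":0,"grip":0},{"dx":0,"dy":0,"dz":0,"turn":0,"grip":0},{"dx":0,"dy":-10,"dz":0,"turn":0,"grip":0},{"dx":0,"dy":-10,"dz":0,"turn":0,"grip":0},{"dx":0,"dy":-10,"dz":-2,"turn":0,"grip":0},{"dx":0,"dy":-10,"dz":-2,"turn":0,"grip":0},{"dx":0,"dy":0,"dz":0,"turn":0,"grip":0}]}}

```text
clock: 10.85
tool_pos: [0.6002, -0.2163, 0.2916]
eef_rot: [0.78, 0.625, 0.001, 0.001]
contact_force: [-0.0, -0.6, -0.5]
opening: -0.001
```

```bash
python3 -c "
from h import *
to()
p=snapshot('scene'); cv2.imwrite('pics/scene8.png',p['img'][:,:,::-1])"
```

```text
t 10.85 tcp [ 0.6002 -0.2163  0.2916] tin [1.502e+02 2.000e-01 2.916e+02] jaw ang -12.57 zax [ 0.003 -0.001 -1.   ] F [-0.  -0.6 -0.5] open -0.001
```

View pics/scene8.png

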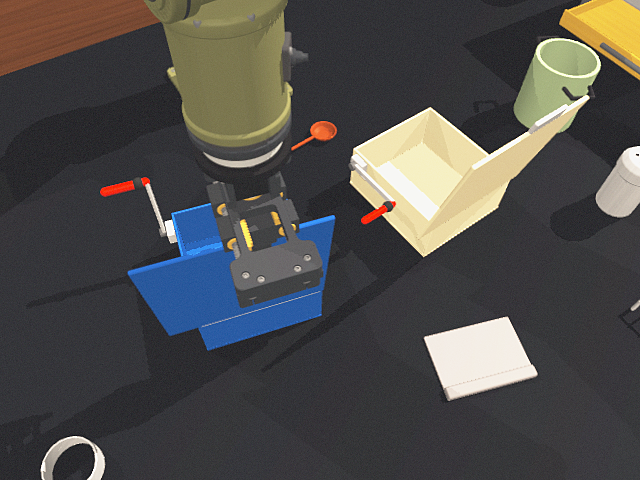

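Call:
{"op": "send_rows", "data": {"series": [{"dx":0,"dy":-10,"dz":-2,"turn":0,"grip":0},{"dx":0,"dy":-10,"dz":-2,"turn":0,"grip":0},{"dx":0,"dy":-10,"dz":-1,"turn":0,"grip":0},{"dx":0,"dy":-10,"dz":0,"turn":0,"grip":0},{"dx":0,"dy":-10,"dz":0,"turn":0,"grip":0},{"dx":0,"dy":-10,"dz":0,"turn":0,"grip":0},{"dx":0,"dy":-10,"dz":0,"turn":0,"grip":0},{"dx":0,"dy":0,"dz":0,"turn":0,"grip":0}]}}

```text
clock: 11.7
tool_pos: [0.53, -0.2008, 0.2944]
eef_rot: [0.78, 0.626, -0.001, -0.0]
contact_force: [0.6, -0.3, -0.3]
opening: 0.007
```

```bash
python3 -c "
from h import *
to()
p=snapshot('scene'); cv2.imwrite('pics/scene9.png',p['img'][:,:,::-1])"
```

```text
t 11.7 tcp [ 0.53   -0.2008  0.2944] tin [7.830e+01 1.000e-01 2.944e+02] jaw ang -12.54 zax [-0.002 -0.    -1.   ] F [ 0.6 -0.3 -0.3] open 0.007
```

View pics/scene9.png

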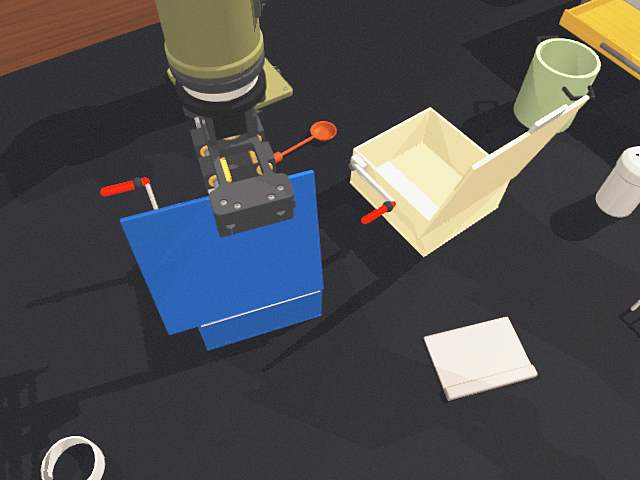

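Call:
{"op": "send_rows", "data": {"series": [{"dx":0,"dy":0,"dz":0,"turn":0,"grip":0},{"dx":0,"dy":10,"dz":-20,"turn":0,"grip":0},{"dx":0,"dy":10,"dz":-40,"turn":0,"grip":0},{"dx":0,"dy":10,"dz":-40,"turn":0,"grip":0},{"dx":0,"dy":0,"dz":-20,"turn":0,"grip":0},{"dx":0,"dy":0,"dz":0,"turn":0,"grip":0},{"dx":0,"dy":0,"dz":0,"turn":0,"grip":0},{"dx":0,"dy":0,"dz":0,"turn":0,"grip":0},{"dx":0,"dy":0,"dz":0,"turn":0,"grip":0},{"dx":0,"dy":0,"dz":0,"turn":0,"grip":0},{"dx":0,"dy":0,"dz":0,"turn":0,"grip":0},{"dx":0,"dy":0,"dz":0,"turn":0,"grip":0}]}}

```text
clock: 12.95
tool_pos: [0.5609, -0.2075, 0.4141]
eef_rot: [0.78, 0.626, -0.0, -0.0]
contact_force: [-0.2, 0.7, 0.0]
opening: 0.006
```

```bash
python3 -c "
from h import *
to()
p=snapshot('scene'); cv2.imwrite('pics/scene10.png',p['img'][:,:,::-1])"
```

```text
t 12.95 tcp [ 0.5609 -0.2075  0.4141] tin [1.100e+02 3.000e-01 4.141e+02] jaw ang -12.55 zax [-0.  0. -1.] F [-0.2  0.7  0. ] open 0.006
```

View pics/scene10.png

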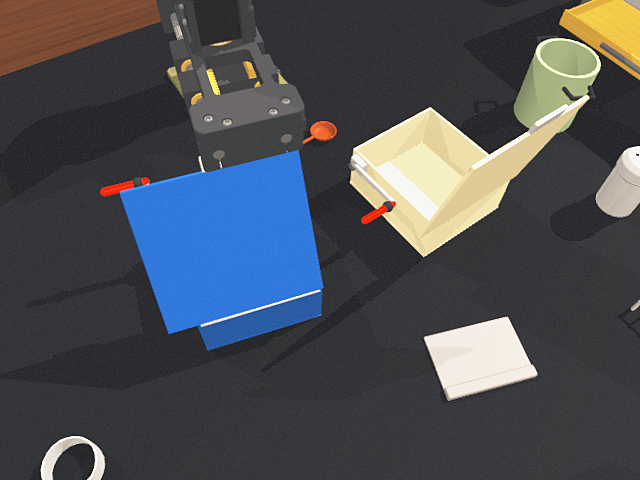

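It is sinking. I'll wait and back the arm off slightly upward.

Call:
{"op": "send_rows", "data": {"series": [{"dx":0,"dy":0,"dz":-10,"turn":0,"grip":0},{"dx":0,"dy":0,"dz":0,"turn":0,"grip":0},{"dx":0,"dy":0,"dz":0,"turn":0,"grip":0},{"dx":0,"dy":0,"dz":0,"turn":0,"grip":0},{"dx":0,"dy":0,"dz":0,"turn":0,"grip":0},{"dx":0,"dy":0,"dz":0,"turn":0,"grip":0},{"dx":0,"dy":0,"dz":0,"turn":0,"grip":0},{"dx":0,"dy":0,"dz":0,"turn":0,"grip":0},{"dx":0,"dy":0,"dz":0,"turn":0,"grip":0},{"dx":0,"dy":0,"dz":0,"turn":0,"grip":0},{"dx":0,"dy":0,"dz":0,"turn":0,"grip":0},{"dx":0,"dy":0,"dz":0,"turn":0,"grip":0},{"dx":0,"dy":0,"dz":0,"turn":0,"grip":0},{"dx":0,"dy":0,"dz":0,"turn":0,"grip":0},{"dx":0,"dy":0,"dz":0,"turn":0,"grip":0},{"dx":0,"dy":0,"dz":0,"turn":0,"grip":0},{"dx":0,"dy":0,"dz":0,"turn":0,"grip":0},{"dx":0,"dy":0,"dz":0,"turn":0,"grip":0},{"dx":0,"dy":0,"dz":0,"turn":0,"grip":0},{"dx":0,"dy":0,"dz":0,"turn":0,"grip":0}]}}

```text
clock: 15.0
tool_pos: [0.561, -0.2075, 0.4243]
eef_rot: [0.78, 0.626, -0.0, 0.0]
contact_force: [0.6, 0.1, -0.5]
opening: 0.003
```

Call:
{"op": "send_rows", "data": {"series": [{"dx":0,"dy":0,"dz":0,"turn":0,"grip":0},{"dx":0,"dy":0,"dz":0,"turn":0,"grip":0},{"dx":0,"dy":0,"dz":0,"turn":0,"grip":0},{"dx":0,"dy":0,"dz":0,"turn":0,"grip":0},{"dx":0,"dy":0,"dz":0,"turn":0,"grip":0},{"dx":0,"dy":0,"dz":0,"turn":0,"grip":0},{"dx":0,"dy":0,"dz":0,"turn":0,"grip":0},{"dx":0,"dy":0,"dz":0,"turn":0,"grip":0},{"dx":0,"dy":0,"dz":0,"turn":0,"grip":0},{"dx":0,"dy":0,"dz":0,"turn":0,"grip":0},{"dx":0,"dy":0,"dz":0,"turn":0,"grip":0},{"dx":0,"dy":0,"dz":0,"turn":0,"grip":0},{"dx":0,"dy":0,"dz":0,"turn":0,"grip":0},{"dx":0,"dy":0,"dz":0,"turn":0,"grip":0},{"dx":0,"dy":0,"dz":0,"turn":0,"grip":0}]}}

```text
clock: 16.5
tool_pos: [0.561, -0.2075, 0.4243]
eef_rot: [0.78, 0.626, 0.0, 0.0]
contact_force: [0.0, 0.5, -1.0]
opening: 0.008
```

```bash
cat > chk.py <<'E'
from h import *
import sys
to()
p=snapshot('scene'); cv2.imwrite('pics/%s.png'%sys.argv[1],p['img'][:,:,::-1])
hsv=cv2.cvtColor(p['img'],cv2.COLOR_RGB2HSV)
H,S,V=[hsv[...,i].astype(int) for i in range(3)]
X=cloud(p,(abs(H-110)<15)&(S>120)); T=(X-C)@RT*1000
m=(T[:,2]>105)&(T[:,0]<95)&(T[:,0]>-120)&(abs(T[:,1])<130); a=np.polyfit(T[m,0],T[m,2],1); print('lid angle',np.arctan(-a[0]),m.sum())
E
python3 chk.py scene11
```

```text
t 16.5 tcp [ 0.561  -0.2075  0.4243] tin [1.100e+02 3.000e-01 4.243e+02] jaw ang -12.55 zax [ 0. -0. -1.] F [ 0.   0.5 -1. ] open 0.008
lid angle 0.44555419784621575 20904
```

View pics/scene11.png

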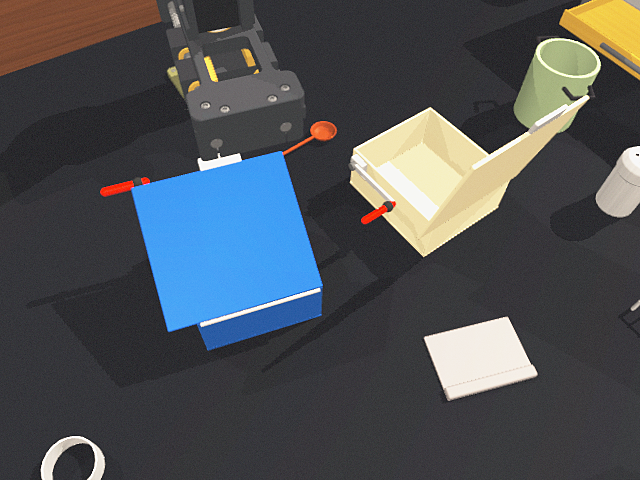

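Lid at 0.45, stay's pin at the same place (143,184). Wait a second more and re-measure for stillness.

Call:
{"op": "send_rows", "data": {"series": [{"dx":0,"dy":0,"dz":0,"turn":0,"grip":0},{"dx":0,"dy":0,"dz":0,"turn":0,"grip":0},{"dx":0,"dy":0,"dz":0,"turn":0,"grip":0},{"dx":0,"dy":0,"dz":0,"turn":0,"grip":0},{"dx":0,"dy":0,"dz":0,"turn":0,"grip":0},{"dx":0,"dy":0,"dz":0,"turn":0,"grip":0},{"dx":0,"dy":0,"dz":0,"turn":0,"grip":0},{"dx":0,"dy":0,"dz":0,"turn":0,"grip":0},{"dx":0,"dy":0,"dz":0,"turn":0,"grip":0},{"dx":0,"dy":0,"dz":0,"turn":0,"grip":0}]}}

```text
clock: 17.55
tool_pos: [0.561, -0.2075, 0.4243]
eef_rot: [0.78, 0.626, -0.0, 0.0]
contact_force: [-0.4, -0.6, 0.9]
opening: 0.004
```

```bash
python3 chk.py scene12; python3 -c "
import cv2,numpy as np
a=cv2.imread('pics/scene11.png').astype(int);b=cv2.imread('pics/scene12.png').astype(int);print(abs(a-b).max(2)[100:360,90:600].mean(),(abs(a-b).max(2)>60).sum())"
```

```text
t 17.55 tcp [ 0.561  -0.2075  0.4243] tin [1.100e+02 3.000e-01 4.243e+02] jaw ang -12.55 zax [ 0. -0. -1.] F [-0.4 -0.6  0.9] open 0.004
lid angle 0.4460785291200862 20884
4.7936349924585215 0
```

```bash
python3 -c "
from plant import *
print(finish_job())"
```

```text
the job is handed in; nothing more can be done
None
```

The blue tin's lid now rests propped on its raised stay. I handed the job in at about 17.6 s of the 48 s allowed; no verdict is reported.

- **Stay:** I gripped the red pin near its outer end, with the gripper turned about 7° to clear the lid's overhang. I swung it over its arc to the stop and let go. It stayed up while the lid was still thrown back.
- **Lid:** I pushed it from behind at the tab, with the fingers shut, until it was past upright. I then backed off and it sank onto the stay.

**Last checks:**
- **Lid angle:** two measurements 1 s apart gave 0.446 rad both times, inside the 0.36 to 0.54 band. Nothing moved between the two pictures.
- **Stay angle:** I did not measure it after the lid came down. The pin shows at the same place in the picture as before.
- **Cream tin:** it looks unchanged in the pictures, lid thrown back and stay folded.
- **Gripper:** it is clear of everything, with contact force near 1 N, which is sensor noise. The highest reading I saw during the job was about 8 N, at the stay's stop.

**Disagreements:**
- My first fit of the tin's rim was about 20 mm off. I used the red pin's position instead, which agreed with the tab to about 2 mm.
- My first move call was refused for missing fields, and nothing moved.

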